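# Hold the coin tester on the largest coin

## Task

Take the upright coin tester out of its holder and set its spring nose on the inner disc of the largest of the three coins on the sloping test stand, square to the coin's face and pressed gently so that the nose is pushed about half-way in, never hard. The program finishes while still holding the tester there: do not put it down or let it go. Leave everything else on the desk where it is.

Things in the scene. Friction and masses are not known exactly. Their poses are not given: they have to be found in the camera images.
- tester: coin tester, about 0.17 kg, upright in its holder, nose down. Origin: on its axis at the barrel's lower end; z runs up the tester. Sizes, mm above origin: round barrel 20 diameter 0-55, collar 40 square 55-61, white handle 30 square (sides along x, y) 61-127, cap to 132. Dark sprung nose pin, 8 diameter, tip at -14. In the holder the origin is 25 above the desk; lift straight up 80 to clear it
- nose (a joint): how far the nose is pushed into the barrel, m: 0 = fully out, 0.012 = fully in (hard stop). Spring: about 1.4 N to start it moving, plus 0.35 N per mm (3.5 N at 6 mm, 5.6 N fully in)
- nose_tip (a point): centre of the nose's flat tip, 14 mm below the tester's origin when the nose is out
- holder: grey holder fixed to the desk, 70 x 70 base, upright socket block 48 x 48 with a 24 x 24 square socket, rim 80 mm above the desk. Origin: centre of its underside, on the desk
- test_stand: aluminium stand fixed to the desk, 116 (x) by 160 (y) mm. Its top slopes 20 degrees: low (35 mm high, 6 mm lip) at its front, its -x side, roughly facing the robot; high (75 mm) at the back. Three coins lie in a level row along its y axis, 50 mm apart, in any order. Origin: centre of its underside, on the desk
- coin_large: the largest coin, 32 mm diameter, 2.4 thick, fixed on the stand: steel ring round a brass inner disc of 20 mm diameter (all three coins look so). Origin: centre of its upper face, 57 mm above the desk; z square to the face, outward, 20 degrees off vertical, leaning towards the stand's front (-x)
- coin_medium: the middle coin, 25 diameter, same looks and axes, origin at the centre of its upper face
- coin_small: the smallest coin, 19 diameter, same looks and axes, origin at the centre of its upper face
- roll_a: bystander: standing paper-wrapped coin roll, 27 diameter, 62 tall mm, loose on the desk; origin at the centre of its underside
- roll_b: bystander: standing paper-wrapped coin roll, 27 diameter, 55 tall mm, loose on the desk; origin at the centre of its underside
- roll_c: bystander: standing paper-wrapped coin roll, 27 diameter, 70 tall mm, loose on the desk; origin at the centre of its underside
- calculator: bystander: black desk calculator, 140 x 100 x 20 mm, loose on the desk; origin at the centre of its underside
- mouse: bystander: black computer mouse, 105 x 60 x 32 mm, loose on the desk; origin at the centre of its underside
- stapler: bystander: grey stapler, 130 x 36 x 52 mm, loose on the desk; origin at the centre of its underside
- sponge_dish: bystander: round glass finger-sponge dish, 80 diameter, 24 tall mm, loose on the desk; origin at the centre of its underside
- coin_pile: bystander: little pile of six coins, 26 diameter, 12 tall mm, loose on the desk; origin at the centre of its underside
Not all that is in view belongs to the job. Leave any green, purple or yellow look-alike of the test_stand alone.

How it is judged:
On the way:
1. the tester is lifted clear of its holder in the gripper (z of nose_tip in the frame of holder above 0.085 m and contact force between tester and the fingers above 2 N and contact force between tester and holder below 0.2 N), for 0.2 s.
At the end, for the whole second after the job is handed in: gripped, still (under 20 mm/s), clear of holder and stand; nose tip within 6 mm of the centre of the largest coin's face, tester within 8 degrees of square to it, nose pushed in 3 to 9.5 mm, bearing with 1 to 7 N; bystanders within 25 mm of their starts (distance between nose_tip and coin_large below 0.006 m and angle between the z axis of tester and the z axis of coin_large, either way round below 0.14 rad and angle between tester's own z axis and vertical below 0.8 rad and contact force between tester and coin_large between 1 and 7 N and value of joint nose between 0.003 and 0.0095 m and contact force between tester and the fingers above 2 N and contact force between tester and holder below 0.2 N and contact force between tester and test_stand below 0.2 N and linear speed of tester below 0.02 m/s and distance of each of roll_a, roll_b, roll_c, calculator, mouse, stapler, sponge_dish, coin_pile from where it was at the start of the episode below 0.025 m); the arm keeps its last pose, push and grip.
It fails at once if the tester is pressed on a coin or on the stand with more than 12 N (contact force between tester and coin_large above 12 N or contact force between tester and coin_medium above 12 N or contact force between tester and coin_small above 12 N or contact force between tester and test_stand above 12 N).
It fails at once if a bystander is moved by more than 25 mm (distance of any of roll_a, roll_b, roll_c, calculator, mouse, stapler, sponge_dish, coin_pile from where it was at the start of the episode above 0.025 m).
It also fails if it takes over 45 s, if anything falls off the work surface, if the arm or the gripper's body presses on something with over 40 N, if the wrist force passes 120 N, or if a joint passes its speed limit or range.

## Robot

A 7-joint arm with a two-finger parallel gripper is mounted at the origin on the work surface. World frame = base frame: x ahead of the robot, y to its left, z up, the work surface at z = 0. Lengths are in m, angles in rad, forces in N, time in s.
With the tool pointing down it reaches from about 0.425 to 0.925 m from the base axis. Payload 6.8 kg.
Tool frame: the origin (TCP) lies midway between the tips of the shut fingers; the grasp point (between the pads) lies 19 mm behind it (bot.hold_point_z is the distance from the TCP to the grasp point, in m); z points along the fingers, y is the line along which they close (so a half turn about z gives the same grasp; the last joint's range is limited). The gripper opens to 85 mm and grips with 20 to 120 N. Pads are 22 mm wide; open, the fingers measure 114 mm over their backs; the gripper's body (76 mm by 85 mm) begins 54 mm behind the grasp point. The pads swing forward as they close: fully open they stand 13 mm farther back than shut.
Start: joints at [-1.28, 0.477, 0.022, 1.555, -0.011, 1.109, -0.083], TCP at [0.262, 0.622, 0.231] pointing down, gripper open.
Joint ranges: [-2.96, 2.96], [-0.34, 2.1], [-1.41, 1.46], [0.24, 2.44], [-1.37, 4.51], [0.17, 1.92], [-2.96, 2.96]. Speed limits (rad/s): [2.39, 2.39, 3.14, 3.14, 3.14, 3.14, 3.14].

## Interface

Orientations are given as a unit quaternion [w, x, y, z].
In Python, from station import bot gives the robot as it stands. The module is installed in compiled form; this text tells all that it offers.
- The arm moves only by the tool step_arm, never from a script. Its argument "increments" is a list that holds one entry, the list of rows, each a list of 7 numbers: the opening, from -1 (shut) to 1 (fully open), then the shift along the tool's x, y, z in mm, then the turn, a rotation vector about the tool's x, y, z in degrees. In form: [[[grip, x, y, z, ax, ay, az], ...]]. A call has 1 to 10 rows; each row is the pose to reach, as a shift and turn from the pose commanded when the call began, along the tool's axes at that moment; what a row does not reach only later rows make up. A row lasts 1/12 s, in which the tool goes at most 41.7 mm and 7.16 degrees, less where a joint would pass 70% of its speed; a pose out of reach is approached as far as the arm can. A call with a gripper value outside its range is refused whole. The fingers move at their own pace and stop on an object; "force" is the grip in N (left out, the last holds). Time passes only in rows, so rows that repeat a pose let the fingers close. It gives the time, the measured TCP pose, the force, the opening and the grip force at its end, in the units of the state.
- bot.get_obs(): the state, without advancing time (a new reading comes with each control period).
- bot.read_camera(name): name is "side" or "top"; returns a dict with "image" (420x560x3 uint8, red, green, blue), "camera_matrix" (3x3 intrinsics, pixels), "R" (3x3) and "t" (3): a world point X has camera coordinates R X + t. Camera axes: x right, y down, z forward; pixel columns grow to the right and rows downward; lengths in m; the calibration is good to about 2 mm. A picture is of the moment at which its call begins. There is no depth.
- bot.hand_in(): hands the job in; it is judged then, once.
The state is a dict: "t": time; "q": joint angles; "joint_vel": joint speeds; "joint_torque": joint torques, N m; "eef_pos": TCP position; "tool_rot": TCP orientation; "contact_force": force on the tool from outside, world axes, zero at the start; "torque": the same for the moment, N m; "gripper_width": opening from 0.0 (shut) to 1.0 (fully open); "grasp_force": force on a finger pad.
Only numpy, scipy, OpenCV 4.12 (cv2) and the standard library are available. Lean on these libraries where they do the work, as an engineer would, in place of code of your own. Each camera call takes 0.05 s, during which the arm holds its last target. There are 200 camera calls.

## Working session

There is one attempt and no reset: what is moved stays moved. The work goes in short steps, Python scripts to look and compute and a tool call to move; the robot and the scene stay as the last step left them, time stands still between calls to the robot, and variables do not carry over. Pictures are saved under pics/ and viewed, at most 10 in all, crops included, and the job is handed in when it is done.

Besides the shell and the picture viewer there is one more tool, called after ">>>" in YAML: its name, and indented under it one key for each argument. step_arm: Moves the arm, as the interface text tells. Its arguments: {"type":"object","properties":{"increments":{"type":"array"},"force":{"type":"number"}},"required":["increments"]}

```bash
mkdir -p pics
cat > h.py <<'E'
import numpy as np, cv2
from station import bot
def shot(name,fn):
    c=bot.read_camera(name); cv2.imwrite('pics/'+fn,c['image'][:,:,::-1]); np.savez(fn[:-4]+'.npz',K=c['camera_matrix'],R=c['R'],t=c['t'],im=c['image']); return c
def ray(c,u,v):
    K,R,t=c['camera_matrix'] if 'camera_matrix' in c else c['K'],c['R'],c['t']
    return -R.T@t, R.T@np.linalg.solve(K,[u,v,1.])
def atz(c,u,v,z):
    o,d=ray(c,u,v); return o+d*(z-o[2])/d[2]
def proj(c,X):
    K=c['camera_matrix'] if 'camera_matrix' in c else c['K']
    p=K@(c['R']@np.array(X)+c['t']); return p[:2]/p[2]
E
python3 - <<'E'
from h import *
for n in('top','side'):
    c=shot(n,n+'1.png'); print(n,-c['R'].T@c['t'],c['R'][2],c['camera_matrix'][0,0])
o=bot.get_obs(); print(o['t'],o['eef_pos'],o['tool_rot'],o['gripper_width'],bot.hold_point_z)
E
```

```text
top [ 0.26841206 -0.00146074  1.19246664] [ 0.23556231 -0.0075595  -0.97182985] 423.6421071105328
side [ 0.38557033 -1.01999829  0.87467564] [ 0.09894985  0.77218798 -0.62764214] 476.12970419280634
0.1 [0.26194053 0.62154289 0.23042847] [-1.00743083e-04  1.98079149e-01  9.80185697e-01 -7.99546584e-04] 0.9995915296570413 0.0187
```

View pics/top1.png

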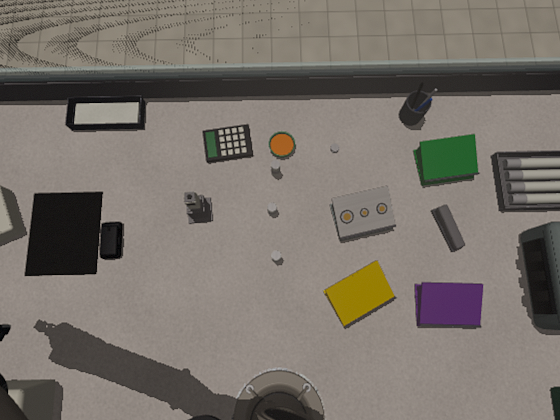

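View pics/side1.png

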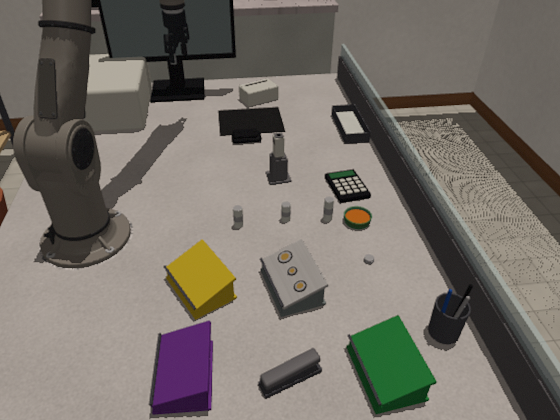

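The top view shows the tester and holder near (197,207). The grey stand with three coins is at (347,217), (364,212) and (381,208); the green, purple and yellow stands are look-alikes. Rolls stand at (276,170), (272,210) and (277,258). I'll enlarge the stand and tester in both views.

Run:
```python
from h import *
def crop(n,x,y,w,h,s):
    return cv2.resize(cv2.imread(f'pics/{n}1.png')[y:y+h,x:x+w],None,fx=s,fy=s,interpolation=cv2.INTER_CUBIC)
# each 400x300 : 80x60 px at x5
a=np.vstack([np.hstack([crop('top',325,180,80,60,5),crop('top',165,180,80,60,5)]),np.hstack([crop('side',255,235,80,60,5),crop('side',240,127,80,60,5)])])
cv2.imwrite('pics/crops.png',a)
```

```text
(no output)
```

View pics/crops.png

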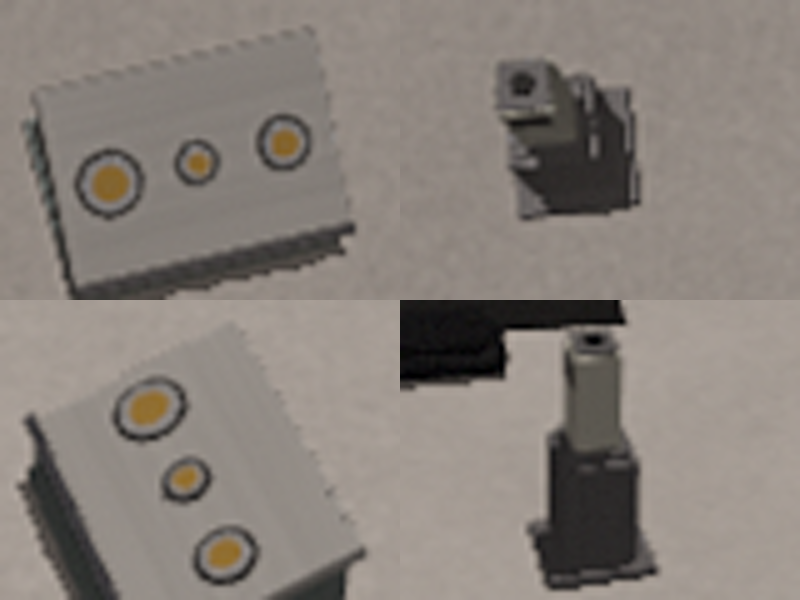

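Three coins are candidates. In the top view the left one (347,217) has a ring about 68 crop px across, against about 45 for the middle one (364,212) and 55 for the right one (382,208). Left is therefore the largest, and the side view agrees at (285,257).

Run:
```python
from h import *
T=np.load('top1.npz');S=np.load('side1.npz')
def px(ox,oy,x,y): return ox+(x+.5)/5-.5, oy+(y+.5)/5-.5
def tri(a,b):
    A=np.zeros((3,3));B=np.zeros(3);L=[]
    for c,p in((T,a),(S,b)):
        o,d=ray(c,*p);d/=np.linalg.norm(d);P=np.eye(3)-np.outer(d,d);A+=P;B+=P@o;L.append((P,o))
    x=np.linalg.solve(A,B);return x,[np.linalg.norm(P@(x-o))*1e3 for P,o in L]
def brass(n,c,x0,y0,x1,y1):
    im=c['im'][y0:y1,x0:x1].astype(float); w=np.clip(im[...,0]-im[...,2]-25,0,None)
    lab=cv2.connectedComponentsWithStats((w>0).astype('uint8'))
    for i in range(1,lab[0]):
        m=lab[1]==i
        if m.sum()>4:
            yy,xx=np.nonzero(m); ww=w[m]; print(n,m.sum(),(xx*ww).sum()/ww.sum()+x0,(yy*ww).sum()/ww.sum()+y0)
brass('top',T,325,195,400,230);brass('side',S,265,245,320,300)
for k,a,b in(('L',(110,183),(150,108)),('S',(197,161),(186,180)),('M',(285,142),(226,254))):
    a=px(325,180,*a);b=px(255,235,*b);x,e=tri(a,b);print(k,a,b,x,e,atz(T,*a,.057),atz(S,*b,.057))
a=px(165,180,122,83);b=px(240,127,193,41);print('cap',tri(a,b),atz(T,*a,.157),atz(S,*b,.157))
for p in((97,63),(155,62),(155,108),(100,108)):print('capc',atz(T,*px(165,180,*p),.155))
for p in((120,218),(238,205),(232,88)):print('base',atz(T,*px(165,180,*p),.005))
for p in((128,231),(150,288),(257,272)):print('baseS',atz(S,*px(240,127,*p),.005))
for k,u in(('rollA',(276,170)),('B',(272,210)),('C',(277,258))):print(k,atz(T,*u,.06))
```

```text
top 29 381.5511684125705 208.23609991941981
top 19 364.28343023255815 212.30959302325581
top 50 346.6443935926774 216.29519450800916
side 50 284.3591072140295 256.1020326823436
side 24 291.63451232583066 270.15005359056806
side 37 299.4798882681564 285.291061452514
L (346.6, 216.2) (284.6, 256.2) [ 0.51687752 -0.19863461  0.05588987] [np.float64(0.6465571424248271), np.float64(0.6465571424249198)] [ 0.51597449 -0.19844956  0.057     ] [ 0.51735205 -0.19958496  0.057     ]
S (364.0, 211.8) (291.8, 270.6) [ 0.52769968 -0.24752541  0.0550911 ] [np.float64(0.055502918842437673), np.float64(0.05550291884259662)] [ 0.52732127 -0.24711243  0.057     ] [ 0.52731255 -0.24933823  0.057     ]
M (381.6, 208.0) (299.8, 285.4) [ 0.53784143 -0.29670186  0.05604881] [np.float64(0.5867843552369529), np.float64(0.5867843552368373)] [ 0.53701402 -0.2964462   0.057     ] [ 0.53825979 -0.29740369  0.057     ]
cap (array([0.55601752, 0.2154168 , 0.15349029]), [np.float64(0.382365716102487), np.float64(0.38236571610243664)]) [0.55465074 0.21465296 0.157     ] [0.55557859 0.209591   0.157     ]
capc [0.56601798 0.22805253 0.155     ]
capc [0.5659077  0.19860642 0.155     ]
capc [0.54173543 0.19804123 0.155     ]
capc [0.54233927 0.22583172 0.155     ]
base [0.51670041 0.24535599 0.005     ]
base [0.52282238 0.17806323 0.005     ]
base [0.59227762 0.182525   0.005     ]
baseS [0.51820931 0.23632785 0.005     ]
baseS [0.52483864 0.17269974 0.005     ]
baseS [0.59351167 0.18142471 0.005     ]
rollA [ 0.65253125 -0.00745988  0.06      ]
B [0.53721639 0.00598755 0.06      ]
C [ 0.40504323 -0.00486282  0.06      ]
```

```bash
cat >> h.py <<'E'
from scipy.spatial.transform import Rotation as Ro
def rot(o): w,x,y,z=o['tool_rot']; return Ro.from_quat([x,y,z,w])
def goto(pos,R):
    o=bot.get_obs();C=rot(o); print('t',round(o['t'],2),'shift',np.round(C.inv().apply(np.array(pos)-o['eef_pos'])*1e3,1),'turn',np.round((C.inv()*R).as_rotvec(degrees=True),2))
def down(yaw): # tool y along world y turned by yaw, tool z down
    a=np.radians(yaw); y=np.array([-np.sin(a),np.cos(a),0]); z=np.array([0,0,-1.]); return Ro.from_matrix(np.c_[np.cross(y,z),y,z])
def tilted(n,yaw):
    a=np.radians(yaw); z=-np.array(n)/np.linalg.norm(n); y=np.array([-np.sin(a),np.cos(a),0]); y-=z*(y@z); y/=np.linalg.norm(y); return Ro.from_matrix(np.c_[np.cross(y,z),y,z])
E
python3 -c "
from h import *
goto((.555,.212,.23),down(3))"
```

```text
t 0.1 shift [-429.1 -263.6    0.9] turn [-9.000e-02 -1.000e-02 -2.585e+01]
```

>>> step_arm:
  increments:
    - [[1,-429,-264,1,0,0,-26],[1,-429,-264,1,0,0,-26],[1,-429,-264,1,0,0,-26],[1,-429,-264,1,0,0,-26],[1,-429,-264,1,0,0,-26],[1,-429,-264,1,0,0,-26],[1,-429,-264,1,0,0,-26],[1,-429,-264,1,0,0,-26],[1,-429,-264,1,0,0,-26],[1,-429,-264,1,0,0,-26]]

```text
t: 0.93
eef_pos: [0.5049, 0.281, 0.2303]
tool_rot: [-0.0, -0.028, 1.0, -0.0]
contact_force: [0.1, -0.5, -0.0]
gripper_width: 1.001
grasp_force: 0.0
```

```bash
python3 -c "
from h import *
goto((.555,.212,.23),down(3))"
```

```text
t 0.93 shift [-46.2 -71.6   0.3] turn [-0.01 -0.02  0.15]
```

>>> step_arm:
  increments:
    - [[1,-46,-72,0,0,0,0],[1,-46,-72,0,0,0,0],[1,-46,-72,0,0,0,0],[1,-46,-72,0,0,0,0],[1,-46,-72,0,0,0,0]]

```text
t: 1.35
eef_pos: [0.5538, 0.2138, 0.23]
tool_rot: [-0.0, -0.027, 1.0, 0.0]
contact_force: [-0.9, 1.1, -0.2]
gripper_width: 1.001
grasp_force: 0.0
```

Run:
```python
from h import *
goto((.555,.212,.098),down(3))
for n,x,y in(('top',160,160),('side',240,100)):
    c=shot(n,n+'2.png')
ims=[cv2.resize(cv2.imread(f'pics/{n}2.png')[y:y+100,x:x+80],None,fx=5,fy=5,interpolation=cv2.INTER_CUBIC) for n,x,y in(('top',160,150),('side',240,90))]
cv2.imwrite('pics/hover.png',np.hstack(ims))
```

```text
t 1.35 shift [ -1.2  -1.9 132. ] turn [ 0.01 -0.06  0.12]
```

View pics/hover.png

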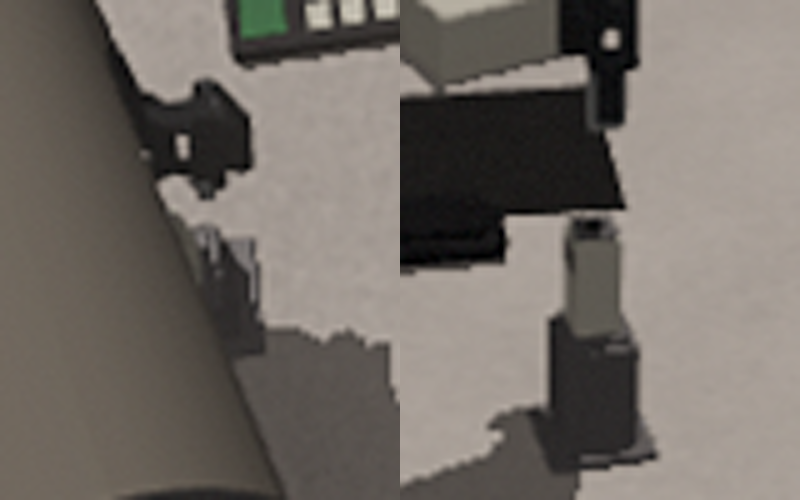

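The side view shows the fingers above the handle, with the near finger at about (361,115) and the cap at (358,136). That fits the measurements, so I'll descend and grip.

>>> step_arm:
  increments:
    - [[1,0,0,40,0,0,0],[1,0,0,80,0,0,0],[1,0,0,110,0,0,0],[1,0,0,132,0,0,0],[1,0,0,132,0,0,0],[1,0,0,132,0,0,0],[-1,0,0,132,0,0,0],[-1,0,0,132,0,0,0],[-1,0,0,132,0,0,0],[-1,0,0,132,0,0,0]]
  force: 40

```text
t: 2.28
eef_pos: [0.555, 0.2141, 0.0999]
tool_rot: [0.001, -0.028, 1.0, 0.001]
contact_force: [-0.1, -0.5, 0.2]
gripper_width: 0.454
grasp_force: 0.0
```

>>> step_arm:
  increments:
    - [[-1,0,0,0,0,0,0],[-1,0,0,0,0,0,0],[-1,0,0,0,0,0,0],[-1,0,0,0,0,0,0],[-1,0,0,0,0,0,0],[-1,0,0,0,0,0,0]]

```text
t: 2.78
eef_pos: [0.5548, 0.214, 0.0997]
tool_rot: [0.001, -0.027, 1.0, 0.0]
contact_force: [-0.9, -0.9, 6.6]
gripper_width: 0.347
grasp_force: 40.4
```

>>> step_arm:
  increments:
    - [[-1,0,0,-15,0,0,0],[-1,0,0,-40,0,0,0],[-1,0,0,-70,0,0,0],[-1,0,0,-100,0,0,0],[-1,0,0,-120,0,0,0],[-1,0,0,-130,0,0,0],[-1,0,0,-130,0,0,0],[-1,0,0,-130,0,0,0],[-1,0,0,-130,0,0,0]]

```text
t: 3.53
eef_pos: [0.5531, 0.2132, 0.2265]
tool_rot: [-0.002, -0.028, 1.0, -0.001]
contact_force: [-0.0, 0.3, -2.2]
gripper_width: 0.348
grasp_force: 40.3
```

Run:
```python
from h import *
o=bot.get_obs();print(o['eef_pos'],o['contact_force'])
n=np.array([-.342*.978,-.342*.208,.940]);c=np.array([.5165,-.199,.057]); R=tilted(n,12)
# hover: nose tip 60 above coin; TCP 74.7 above origin
goto(c+n*(.0747+.014+.060),R); goto(c+n*(.0747+.014+.060)+[0,0,.06],down(12)); shot('side','side3.png');shot('top','top3.png')
ims=[cv2.resize(cv2.imread(f'pics/{n}3.png')[y:y+120,x:x+80],None,fx=5,fy=5,interpolation=cv2.INTER_CUBIC) for n,x,y in(('top',150,150),('side',240,70))]
cv2.imwrite('pics/lift.png',np.hstack(ims))
```

```text
[0.55305742 0.21316026 0.22647083] [-0.01267315  0.30651108 -2.18330568]
t 3.53 shift [ 109.3 -417.3   30.6] turn [ -1.61 -20.13  -8.75]
t 3.53 shift [ 109.5 -417.4  -29.4] turn [-0.06 -0.18 -8.85]
```

View pics/lift.png

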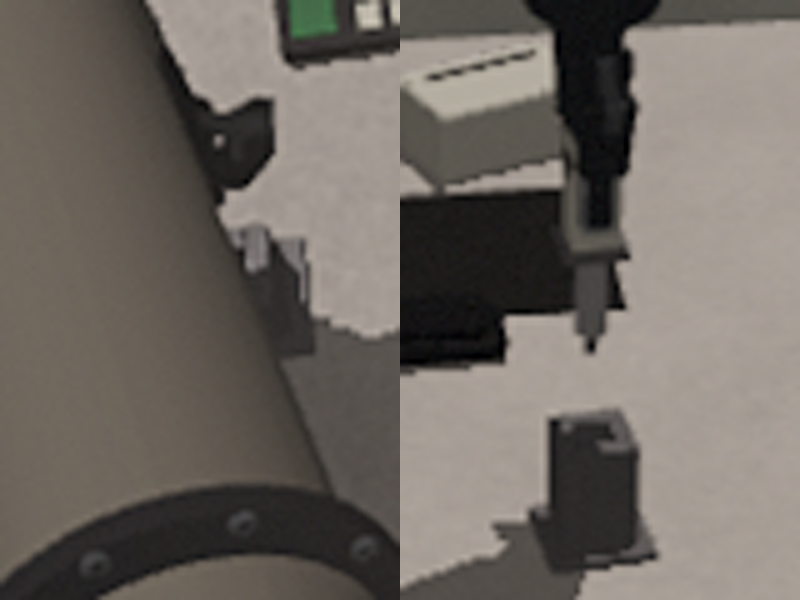

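The tester is out, with its nose at side-view (357,139) well above the holder. Next I carry it high over to the coin.

>>> step_arm:
  increments:
    - [[-1,110,-417,-30,0,0,-9],[-1,110,-417,-30,0,0,-9],[-1,110,-417,-30,0,0,-9],[-1,110,-417,-30,0,0,-9],[-1,110,-417,-30,0,0,-9],[-1,110,-417,-30,0,0,-9],[-1,110,-417,-30,0,0,-9],[-1,110,-417,-30,0,0,-9],[-1,110,-417,-30,0,0,-9],[-1,110,-417,-30,0,0,-9]]

```text
t: 4.47
eef_pos: [0.4691, -0.1952, 0.2566]
tool_rot: [-0.001, -0.106, 0.994, 0.0]
contact_force: [0.7, -0.5, -2.1]
gripper_width: 0.346
grasp_force: 40.5
```

>>> step_arm:
  increments:
    - [[-1,0,0,0,0,0,0],[-1,0,0,0,0,0,0],[-1,0,0,0,0,0,0]]

```text
t: 4.72
eef_pos: [0.4701, -0.193, 0.2565]
tool_rot: [-0.001, -0.106, 0.994, 0.0]
contact_force: [0.2, 0.6, -2.5]
gripper_width: 0.343
grasp_force: 40.7
```

```bash
cat >> h.py <<'E'
n=np.array([-.342*.978,-.342*.208,.940]);c=np.array([.5165,-.199,.057]); RT=tilted(n,12)
E
python3 -c "
from h import *
print(bot.get_obs()['eef_pos']);goto(c+n*(.0747+.014+.060),RT)"
```

```text
[ 0.47008743 -0.19300977  0.25648089]
t 4.72 shift [  6.6 -15.6  59.7] turn [  0.08 -20.07   0.11]
```

>>> step_arm:
  increments:
    - [[-1,6,-15,15,0,-6,0],[-1,6,-15,30,0,-12,0],[-1,6,-15,45,0,-17,0],[-1,6,-15,60,0,-20,0],[-1,6,-15,60,0,-20,0],[-1,6,-15,60,0,-20,0],[-1,6,-15,60,0,-20,0],[-1,6,-15,60,0,-20,0]]

```text
t: 5.38
eef_pos: [0.4698, -0.2088, 0.1987]
tool_rot: [0.173, -0.106, 0.979, 0.018]
contact_force: [-0.0, -1.1, -2.2]
gripper_width: 0.345
grasp_force: 40.6
```

Run:
```python
from h import *
goto(c+n*(.0747+.014+.060),RT)
for v in('top','side'): shot(v,v+'4.png')
o=bot.get_obs();R=rot(o);z=R.apply([0,0,1]);p=np.array(o['eef_pos'])
for v in('top','side'):
    C=np.load(v+'4.npz');print(v,[proj(C,p+z*d).round(1) for d in(.0887,.0747,.0147)],proj(C,c).round(1))
cc=lambda v,x,y:cv2.resize(cv2.imread(f'pics/{v}4.png')[y:y+100,x:x+66],None,fx=6,fy=6,interpolation=cv2.INTER_CUBIC)
cv2.imwrite('pics/cr4.png',np.hstack([cc('top',315,150),cc('side',250,180)]))
```

```text
t 5.38 shift [ 3.6 -0.1  0.7] turn [0.04 0.07 0.31]
top [array([352.2, 217.7]), array([353.6, 218.4]), array([359.9, 221.5])] [346.8 216. ]
side [array([277.5, 240.1]), array([275.6, 236.4]), array([267. , 219.8])] [284.2 256.1]
```

View pics/cr4.png

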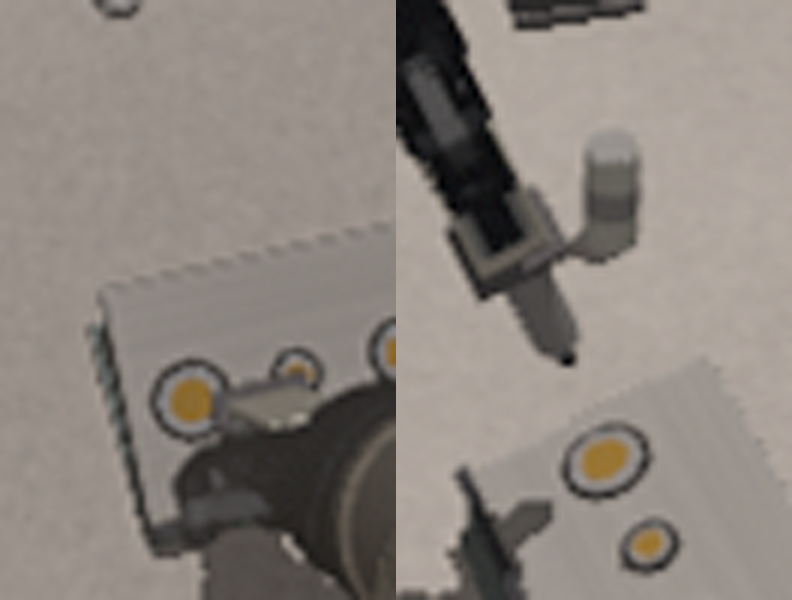

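The side crop shows the nose tip at about (278.7,239.9), against (277.5,240.1) predicted, so the tester axis sits about 2.5 mm to +x of the TCP. Correcting tool x by +6 mm and approaching to about 12 mm from the coin.

>>> step_arm:
  increments:
    - [[-1,6,0,12,0,0,0.3],[-1,6,0,24,0,0,0.3],[-1,6,0,36,0,0,0.3],[-1,6,0,44,0,0,0.3],[-1,6,0,48,0,0,0.3],[-1,6,0,48,0,0,0.3],[-1,6,0,48,0,0,0.3],[-1,6,0,48,0,0,0.3]]

```text
t: 6.15
eef_pos: [0.4786, -0.2074, 0.1508]
tool_rot: [0.173, -0.102, 0.979, 0.019]
contact_force: [-0.1, 0.1, -2.2]
gripper_width: 0.347
grasp_force: 40.8
```

Run:
```python
from h import *
goto(c+n*(.0747+.014),RT)
for v in('top','side'): shot(v,v+'5.png')
o=bot.get_obs();R=rot(o);z=R.apply([0,0,1]);p=np.array(o['eef_pos'])
for v in('top','side'):
    C=np.load(v+'5.npz');print(v,[proj(C,p+z*d).round(1) for d in(.0887,.0747,.0147)],proj(C,c).round(1))
cc=lambda v,x,y:cv2.resize(cv2.imread(f'pics/{v}5.png')[y:y+60,x:x+40],None,fx=10,fy=10,interpolation=cv2.INTER_CUBIC)
cv2.imwrite('pics/cr5.png',np.hstack([cc('top',330,190),cc('side',260,215)]))
```

```text
t 6.15 shift [-4.4  0.3 12.7] turn [ 0.02  0.05 -0.16]
top [array([348.4, 218.1]), array([349.6, 218.8]), array([355.5, 221.8])] [346.8 216. ]
side [array([281. , 253.8]), array([279.2, 250.3]), array([271.1, 234.7])] [284.2 256.1]
```

View pics/cr5.png

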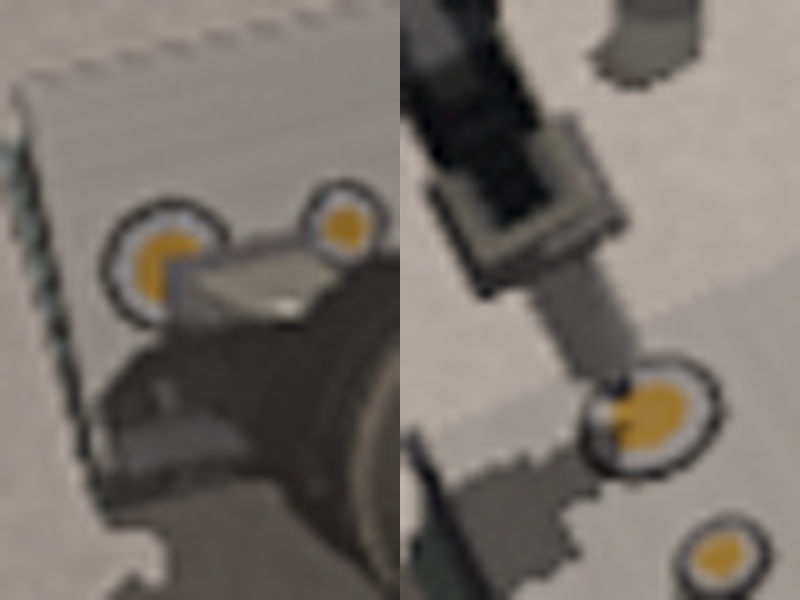

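The tip shows at side-view (282.0,253.7). Extrapolated along the axis it lands about 2 mm short in +x, with y agreeing to within 1 mm. I'll correct that and come down slowly.

>>> step_arm:
  increments:
    - [[-1,-2,0.5,2,0,0,0],[-1,-2,0.5,5,0,0,0],[-1,-2,0.5,8,0,0,0],[-1,-2,0.5,10,0,0,0],[-1,-2,0.5,10,0,0,0],[-1,-2,0.5,10,0,0,0]]

```text
t: 6.75
eef_pos: [0.4832, -0.2055, 0.1412]
tool_rot: [0.172, -0.102, 0.98, 0.019]
contact_force: [-0.1, -1.1, -1.1]
gripper_width: 0.347
grasp_force: 40.8
```

>>> step_arm:
  increments:
    - [[-1,0,0,1,0,0,0],[-1,0,0,2,0,0,0],[-1,0,0,3,0,0,0],[-1,0,0,4,0,0,0],[-1,0,0,5,0,0,0],[-1,0,0,5,0,0,0],[-1,0,0,5,0,0,0],[-1,0,0,5,0,0,0]]

```text
t: 7.42
eef_pos: [0.485, -0.2053, 0.1369]
tool_rot: [0.173, -0.102, 0.98, 0.019]
contact_force: [-0.2, 0.9, 0.1]
gripper_width: 0.348
grasp_force: 41.1
```

Run:
```python
from h import *
o=bot.get_obs();f=[]
for i in range(6):
    bot.read_camera('side'); f.append(bot.get_obs()['contact_force'])
f=np.mean(f,0)-[0,0,-2.2]; print(f,f@n); goto(c+n*(.0747+.014),RT)
```

```text
[-0.80869186  0.0851203   2.26439242] 2.3929617739595392
t 7.72 shift [-2.8 -0.4 -2.7] turn [ 0.04  0.02 -0.16]
```

Force along the axis is 2.4 N, which means about 2.8 mm in. The geometry gives 2.7 mm, so they agree. Pressing 3.3 mm more.

>>> step_arm:
  increments:
    - [[-1,0,0,1,0,0,0],[-1,0,0,2,0,0,0],[-1,0,0,3.3,0,0,0],[-1,0,0,3.3,0,0,0],[-1,0,0,3.3,0,0,0],[-1,0,0,3.3,0,0,0],[-1,0,0,3.3,0,0,0]]

```text
t: 8.3
eef_pos: [0.4862, -0.2051, 0.1338]
tool_rot: [0.173, -0.102, 0.98, 0.019]
contact_force: [-1.4, -0.9, 1.3]
gripper_width: 0.345
grasp_force: 41.2
```

Run:
```python
from h import *
f=[]
for i in range(6):
    shot('side','side6.png'); f.append(bot.get_obs()['contact_force'])
f=np.mean(f,0)-[0,0,-2.2]; print(f,f@n); goto(c+n*(.0747+.014),RT)
cc=lambda v,x,y:cv2.resize(cv2.imread(f'pics/{v}6.png')[y:y+60,x:x+60],None,fx=10,fy=10,interpolation=cv2.INTER_CUBIC)
cv2.imwrite('pics/cr6.png',cc('side',255,220))
```

```text
[-1.10698292 -0.80190972  3.37892256] 3.6034910723411193
t 8.6 shift [-2.8 -0.4 -6. ] turn [ 0.04  0.02 -0.16]
```

View pics/cr6.png

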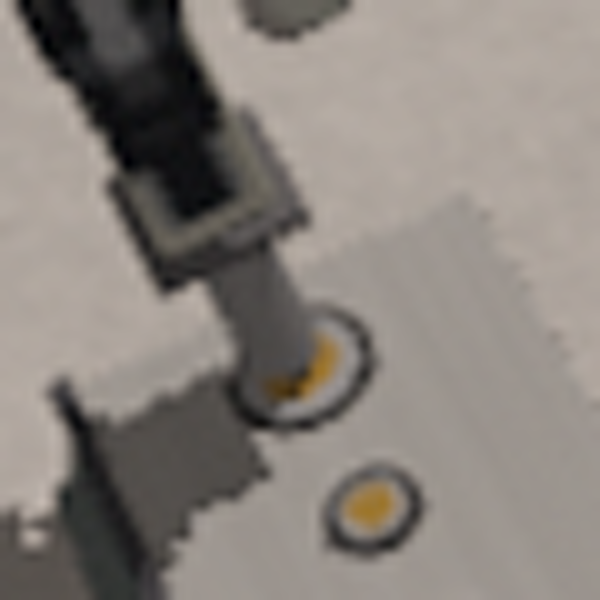

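Force along the axis is 3.6 N, about 6.3 mm in. In the picture the barrel's end, extended along the axis, lands at about (283.6,257), roughly 2.5 mm short of the coin centre (284.3,256.1) in +x. I'll lift, shift and press again for margin.

>>> step_arm:
  increments:
    - [[-1,0,0,-5,0,0,0],[-1,0,0,-9,0,0,0],[-1,-2,0.8,-9,0,0,0],[-1,-2,0.8,-9,0,0,0],[-1,-2,0.8,-7,0,0,0],[-1,-2,0.8,-5,0,0,0],[-1,-2,0.8,-3,0,0,0],[-1,-2,0.8,-1,0,0,0],[-1,-2,0.8,0,0,0,0],[-1,-2,0.8,0,0,0,0]]

```text
t: 9.43
eef_pos: [0.4879, -0.2036, 0.1342]
tool_rot: [0.173, -0.102, 0.98, 0.019]
contact_force: [-0.4, 1.0, 2.8]
gripper_width: 0.346
grasp_force: 41.2
```

>>> step_arm:
  increments:
    - [[-1,0,0,0,0,0,0],[-1,0,0,0,0,0,0],[-1,0,0,0,0,0,0],[-1,0,0,0,0,0,0],[-1,0,0,0,0,0,0],[-1,0,0,0,0,0,0]]

```text
t: 9.93
eef_pos: [0.4878, -0.2037, 0.1344]
tool_rot: [0.173, -0.102, 0.98, 0.019]
contact_force: [-1.1, 1.6, 2.1]
gripper_width: 0.346
grasp_force: 41.2
```

Run:
```python
from h import *
f=[]
for i in range(8):
    shot('side','side7.png'); f.append(bot.get_obs()['contact_force'])
f=np.mean(f,0)-[0,0,-2.2]; print(f,f@n,np.abs(bot.get_obs()['joint_vel']).max()); goto(c+n*(.0747+.014),RT)
cc=lambda v,x,y:cv2.resize(cv2.imread(f'pics/{v}7.png')[y:y+60,x:x+60],None,fx=10,fy=10,interpolation=cv2.INTER_CUBIC)
cv2.imwrite('pics/cr7.png',cc('side',255,220))
```

```text
[-0.55518623  1.83317979  4.00585928] 3.8207991165771578 0.0027592775963425973
t 10.33 shift [-0.9 -1.3 -6.1] turn [ 0.05  0.01 -0.16]
```

View pics/cr7.png

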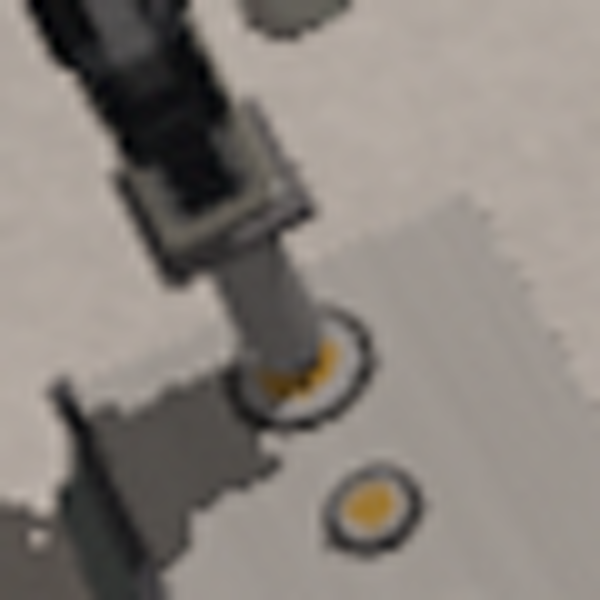

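The nose's near edge is now at about (284.5,258), with brass visible evenly on both sides of it. It is centred, at about 6 mm in, 3.8 N and still, so I'm handing in.

```bash
python3 -c "
from station import bot
print(bot.hand_in())"
```

```text
the job is handed in; nothing more can be done
None
```

The tester is held square on the largest coin's inner disc, nose about 6 mm in at about 3.8 N by my measurements; the job is handed in, and no verdict was returned.

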